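# Turn a culture dish lid-down onto the warming plate

## Task

The square culture dish on the table must be incubated lid down. Without gripping or picking it up, push it with the fingertips against the open edge of the warming plate, tip it up against that edge until it flips over onto the plate, then push it on, squared up with the plate, until it lies flat inside the empty printed square. Leave the other dish and everything else on the table where they are, and finish with the robot clear of everything.

Things in the scene. Friction and masses are not known exactly. Their poses are not given: they have to be found in the camera images.
- dish: Closed square dish to turn, one rigid piece, 60 to 115 g, 18 mm tall. Cream tray 84 x 84 mm; the white lid is 90 x 90 mm, its rim 3 mm proud of the tray, 8 to 18 mm above the underside. Origin: centre of the tray's underside; +z towards the lid (up at first); x, y along its sides. Starts flat on the table, 30 to 75 mm from the plate's -y edge, in front of the empty square, turned up to 0.2 rad.
- plate: Warming plate, fixed: a bare aluminium slab 240 mm (x) by 170 mm (y), 12 mm thick, with square upright edges. Origin: centre of the slab's underside, on the table; z up. Its open edge, facing the dish, is the -y one (y = -85 mm); a grey control box 34 mm tall stands on the table at the other end (y = 85 to 135 mm). Its x axis is within 0.25 rad of the robot's x axis.
- place: The empty printed square on the warming plate: a thin black outline, 112 mm outside, 106 mm inside, flush with the plate's top. Origin: its centre, on the top face (12 mm above the table), 85 mm from the plate's open edge, at x = +60 or -60 mm in the plate's frame; axes parallel to the plate's.
- neighbour: A second dish of the same shape and size, already lid down on the other half of the warming plate, 120 mm from the empty square centre to centre; loose. Origin: centre of its underside (the lid's face), on the plate; z up. Leave it alone.
- dish_e1 (a point): Middle of the +x side of the dish's lid rim, at x = 45, y = 0, z = 13 mm in the dish's frame.
- dish_e2 (a point): Middle of the -x side of the dish's lid rim, at x = -45, y = 0, z = 13 mm in the dish's frame.
- dish_e3 (a point): Middle of the +y side of the dish's lid rim, at x = 0, y = 45, z = 13 mm in the dish's frame.
- dish_e4 (a point): Middle of the -y side of the dish's lid rim, at x = 0, y = -45, z = 13 mm in the dish's frame.
- jar: Bystander, loose: glass jar, 72 mm across, 100 mm tall, with a yellow screw lid. Origin: centre of its underside. Leave it alone.
- reagent: Bystander, loose: small glass bottle, 50 mm across, 100 mm tall, with a blue cap. Origin: centre of its underside. Leave it alone.
- mug: Bystander, loose: brown mug, 80 mm across, 95 mm tall. Origin: centre of its underside. Leave it alone.
- phone: Bystander, loose: black phone lying flat, 150 x 74 x 9 mm. Origin: centre of its underside. Leave it alone.
- tips: Bystander, loose: closed blue box of pipette tips, 120 x 85 x 50 mm. Origin: centre of its underside. Leave it alone.
- pen: Bystander, loose: marker pen lying flat, 130 mm long, 12 mm thick. Origin: centre of its underside. Leave it alone.
Things that resemble listed ones, but are neither listed nor needed, are in the scene too. Leave any brown or green look-alike of the dish alone.

How it is judged:
By the outcome, as a careful person would: the job done as asked, in the order asked, and still so for the second after the job is handed in, with the robot touching nothing.
It also fails if it takes over 72 s, if anything falls off the work surface, if the arm or the gripper's body presses on something with over 40 N, if the wrist force passes 120 N, or if a joint passes its speed limit or range.

## Robot

A 6-joint arm with a two-finger parallel gripper is mounted at the origin on the work surface. World frame = base frame: x ahead of the robot, y to its left, z up, the work surface at z = 0. Lengths are in m, angles in rad, forces in N, time in s.
With the tool pointing down it reaches from about 0.25 to 0.725 m from the base axis. Payload 4 kg.
Tool frame: the origin (TCP) lies midway between the tips of the shut fingers; the grasp point (between the pads) lies 19 mm behind it (bot.grip_point_offset is the distance from the TCP to the grasp point, in m); z points along the fingers, y is the line along which they close (so a half turn about z gives the same grasp; the last joint's range is limited). The gripper opens to 85 mm and grips with 20 to 120 N. Pads are 22 mm wide; open, the fingers measure 114 mm over their backs; the gripper's body (76 mm by 85 mm) begins 54 mm behind the grasp point. The pads swing forward as they close: fully open they stand 13 mm farther back than shut.
Start: joints at [-1.267, 0.241, 0.005, 1.335, 0, 1.571], TCP at [0.15, -0.477, 0.231] pointing down, gripper open.
Joint ranges: [-2.72, 2.72], [-1.05, 1.87], [-1.09, 1.28], [-1.99, 2.15], [-1.42, 1.44], [-3.14, 3.14]. Speed limits (rad/s): [2.79, 2.79, 3.14, 3.14, 3.14, 3.14].

## Interface

Orientations are given as a unit quaternion [x, y, z, w].
In Python, from workcell import bot gives the robot as it stands.
- The arm moves only by the tool step_arm, never from a script. Its argument "targets" is text: rows parted by semicolons, each of 7 numbers parted by spaces: the opening, from -1 (shut) to 1 (fully open), so that 0 is half open, then the shift along the world's x, y, z normalised to -1 to 1, where 1 is 0.5 m, then the turn, a rotation vector about the world's x, y, z normalised to -1 to 1, where 1 is pi/4 rad. In form: gripper x y z wx wy wz; .... A call has 1 to 10 rows; each row is the pose to reach, as a shift and turn from the pose commanded when the call began; what a row does not reach only later rows make up. A row lasts 1/12 s, in which the tool goes at most 41.7 mm and 7.16 degrees, less where a joint would pass 70% of its speed; a pose out of reach is approached as far as the arm can. A call with a number of a shift or a turn outside -1 to 1 is refused whole. A call with a gripper value outside its range is refused whole. The fingers move at their own pace and stop on an object; the grip force is fixed at half the most. Time passes only in rows, so rows that repeat a pose let the fingers close. It gives the time, the measured TCP pose, the force, the opening and the grip force at its end, in the units of the state.
- bot.get_obs(): the state, without advancing time (a new reading comes with each control period).
- bot.camera(name): name is "scene" or "top" or "wrist"; returns the picture (480x640x3 uint8, red, green, blue); there is no depth.
- bot.camera_info(name): a dict with "vertical_fov" (degrees; the focal length in pixels is half the picture's height over the tangent of half this angle, whatever the lens; pixels are square), "cx", "cy" (the principal point, pixels), "pose" (4x4, takes a point from camera to world coordinates). Camera axes: x right, y up, looking along -z (the intrinsics and any distortion apply to the point x, -y, -z); pixel columns grow to the right and rows downward; lengths in m; the calibration is good to about 2 mm. A picture is of the moment at which its call begins: read the wrist's pose just before it. camera_info takes no time and is no camera call; for the wrist camera it gives the pose at the moment of the call.
- bot.job_done(): hands the job in; it is judged then, once.
The state is a dict: "clock": time; "joint_pos": joint angles; "joint_vel": joint speeds; "tau": joint torques, N m; "eef_pos": TCP position; "tool_rot": TCP orientation; "ft_force": force on the tool from outside, world axes, zero at the start; "ft_torque": the same for the moment, N m; "grip_width": finger opening in m; "grasp_force": force on a finger pad.
Only numpy, scipy, OpenCV 4.12 (cv2) and the standard library are available. Lean on these libraries where they do the work, as an engineer would, in place of code of your own. Each camera call takes 0.05 s, during which the arm holds its last target. There are 200 camera calls.

## Working session

There is one attempt and no reset: what is moved stays moved. The work goes in short steps, Python scripts to look and compute and a tool call to move; the robot and the scene stay as the last step left them, time stands still between calls to the robot, and variables do not carry over. Pictures are saved under pics/ and viewed, at most 10 in all, crops included, and the job is handed in when it is done.

Besides the shell and the picture viewer there is one more tool, called after "Call:" by a JSON object that holds its "name" and its "arguments". step_arm: Moves the arm, as the interface text tells. Scaled input: -1 to 1 covers 0.5 m each way for a shift and pi/4 rad each way for a turn. Its arguments: {"type":"object","properties":{"targets":{"type":"string"}},"required":["targets"]}

```bash
mkdir -p pics; ls
python3 - <<'E'
from workcell import bot
import cv2
for n in ("top","scene"):
    im=bot.camera(n); cv2.imwrite(f"pics/{n}0.png",im[:,:,::-1]); print(n,bot.camera_info(n))
o=bot.get_obs(); print(o)
E
```

```text
pics
top {'vertical_fov': 48.25316993095691, 'cx': 321.2138716151572, 'cy': 241.1553172118558, 'pose': array([[-0.01256215,  0.98794541, -0.15429211,  0.24761056],
       [-0.99971374, -0.00926687,  0.02205816, -0.01538756],
       [ 0.02036246,  0.15452504,  0.98777901,  1.16417   ],
       [ 0.        ,  0.        ,  0.        ,  1.        ]])}
scene {'vertical_fov': 54.403779739945186, 'cx': 310.14003037218674, 'cy': 239.30832580069816, 'pose': array([[-0.25093787, -0.55230428,  0.79497809,  1.25226194],
       [ 0.96774764, -0.16200745,  0.19291993,  0.17389852],
       [ 0.02224187,  0.81774909,  0.57514497,  0.6317553 ],
       [ 0.        ,  0.        ,  0.        ,  1.        ]])}
{'clock': 0.1, 'joint_pos': array([-1.26701248e+00,  2.41348094e-01,  3.87625988e-03,  1.33520988e+00,
        1.37567299e-05,  1.57082202e+00]), 'joint_vel': array([-1.08153643e-03,  6.00818888e-04,  2.38281253e-03, -7.41981398e-04,
       -2.39788194e-05, -1.06783517e-03]), 'tau': array([-5.10485079e-04, -3.73138726e+01,  2.53010345e+01,  1.08510713e-02,
        1.00986406e-05,  2.87795835e-06]), 'eef_pos': array([ 0.14940252, -0.4765688 ,  0.23050337]), 'tool_rot': array([ 9.88488089e-01,  1.51295770e-01, -1.35850264e-04, -9.32878002e-04]), 'ft_force': array([ 0.22228212, -0.29829012, -1.10588501]), 'ft_torque': array([-0.01371342,  0.0239447 ,  0.00558533]), 'grasp_force': 0.0, 'grip_width': 0.08529783990277832}
```

View pics/top0.png

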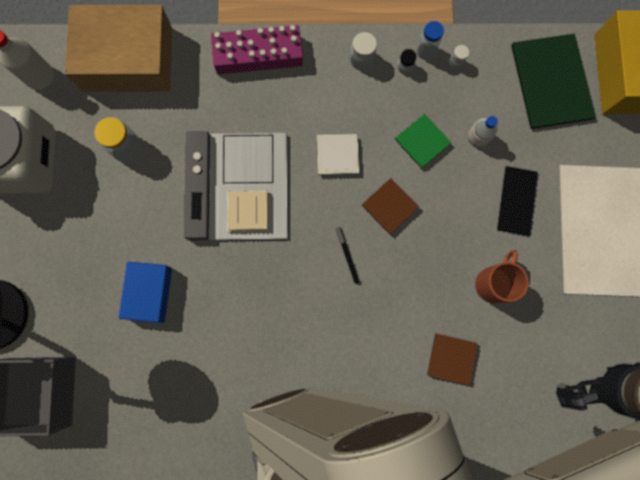

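View pics/scene0.png

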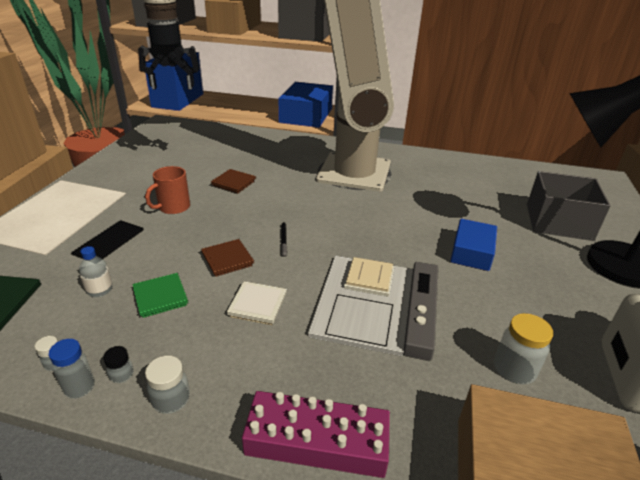

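Top view: white dish at about (338,155), plate right (open) edge from (287,133) to (289,238), empty square centred at (248,160), pen at (347,255), brown look-alike at (390,206), green at (423,140). The scene view agrees.

```bash
cat > h.py <<'E'
import numpy as np, cv2
from workcell import bot
def ray(info,uv,z):
    f=240/np.tan(np.radians(info["vertical_fov"])/2); P=info["pose"]
    uv=np.atleast_2d(np.asarray(uv,float))
    d=np.c_[(uv[:,0]-info["cx"])/f,-(uv[:,1]-info["cy"])/f,-np.ones(len(uv))]@P[:3,:3].T
    return P[:3,3]+d*((z-P[2,3])/d[:,2])[:,None]
def proj(info,X):
    f=240/np.tan(np.radians(info["vertical_fov"])/2); P=info["pose"]
    c=(np.atleast_2d(X)-P[:3,3])@P[:3,:3]
    return np.c_[info["cx"]+f*c[:,0]/-c[:,2], info["cy"]-f*c[:,1]/-c[:,2]]
def blob(mask,seed):
    n,l=cv2.connectedComponents(mask.astype(np.uint8)); m=(l==l[seed[1],seed[0]]).astype(np.uint8)
    return max(cv2.findContours(m,cv2.RETR_EXTERNAL,cv2.CHAIN_APPROX_NONE)[0],key=cv2.contourArea)[:,0].astype(float)
E
python3 - <<'E'
from h import *
im=cv2.imread("pics/top0.png"); g=im.min(2); i=bot.camera_info("top")
print(im[155,338],im[155,310],im[225,280],im[150,280],im[160,325])
c=blob(g>150,(338,155)); X=ray(i,c,.018)[:,:2].astype(np.float32)*1000
print("dish",cv2.minAreaRect(X))
t=blob(g>135,(281,150)); X=ray(i,t,.012)[:,:2].astype(np.float32)*1000
print("plate",cv2.minAreaRect(X),cv2.boxPoints(cv2.minAreaRect(X)))
crop=im[110:260,170:410]; cv2.imwrite("pics/c.png",cv2.resize(crop,None,fx=3.3,fy=3.3,interpolation=cv2.INTER_CUBIC))
E
```

```text
[165 181 190] [101 113 118] [152 163 168] [150 163 167] [165 180 188]
dish ((624.4356079101562, -78.7798843383789), (85.60513305664062, 85.99710845947266), 1.0992623567581177)
plate ((555.1484985351562, 116.7157211303711), (238.53823852539062, 161.54092407226562), 1.3300037384033203) [[434.03674  194.69608 ]
 [437.78625   33.19868 ]
 [676.26025   38.735367]
 [672.51074  200.23276 ]]
```

View pics/c.png

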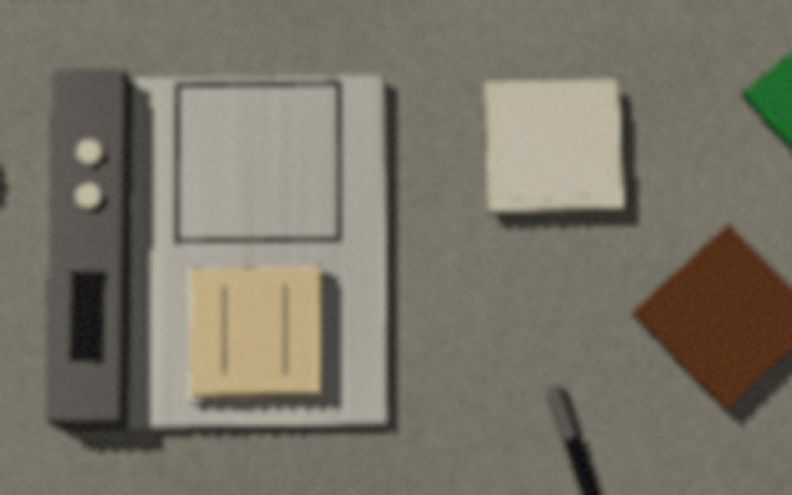

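Call:
{"name": "step_arm", "arguments": {"targets": "0 0.48 0.32 0 0 0 0.9;0 0.48 0.32 0 0 0 0.9;0 0.48 0.32 0 0 0 0.9;0 0.48 0.32 0 0 0 0.9;0 0.48 0.32 0 0 0 0.9;0 0.48 0.32 0 0 0 0.9;0 0.48 0.32 0 0 0 0.9;0 0.48 0.32 0 0 0 0.9;0 0.48 0.32 0 0 0 0.9;0 0.48 0.32 0 0 0 0.9"}}

```text
clock: 0.93
eef_pos: [0.3892, -0.3169, 0.2308]
tool_rot: [0.875, 0.484, -0.001, -0.001]
ft_force: [0.1, 0.0, -0.6]
grip_width: 0.0428
grasp_force: 0.0
```

```bash
cat >> h.py <<'E'
from scipy.spatial.transform import Rotation as R
TH=0.0232
def want(tilt):  # tool frame for a tilt (rad) of the tips towards plate +y
    return R.from_euler('z',TH)*R.from_euler('x',tilt)*R.from_euler('z',np.pi/2)*R.from_euler('x',np.pi)
def st(tilt=None,pos=None):
    o=bot.get_obs(); r=R.from_quat(o['tool_rot']); p=o['eef_pos']
    print("t %.2f"%o['clock'],"p",p.round(4),"F",o['ft_force'].round(1),"w",round(o['grip_width'],4),"q",o['joint_pos'].round(2))
    if tilt is not None: print("turn",((want(np.radians(tilt))*r.inv()).as_rotvec()/(np.pi/4)).round(3))
    if pos is not None: print("shift",((np.array(pos)-p)/.5).round(4))
E
python3 -c "
from h import *
st(15,[.625,-.175,.06])"
```

```text
t 0.93 p [ 0.3892 -0.3169  0.2308] F [ 0.1  0.  -0.6] w 0.0428 q [-0.68  0.25  0.01  1.34 -0.    1.45]
turn [ 0.326 -0.092  0.737]
shift [ 0.4717  0.2837 -0.3416]
```

Call:
{"name": "step_arm", "arguments": {"targets": "0 0.472 0.264 -0.1 0.326 -0.092 0.737;0 0.472 0.264 -0.1 0.326 -0.092 0.737;0 0.472 0.264 -0.1 0.326 -0.092 0.737;0 0.472 0.264 -0.1 0.326 -0.092 0.737;0 0.472 0.264 -0.1 0.326 -0.092 0.737;0 0.472 0.264 -0.1 0.326 -0.092 0.737;0 0.472 0.264 -0.1 0.326 -0.092 0.737;0 0.472 0.264 -0.1 0.326 -0.092 0.737;0 0.472 0.264 -0.1 0.326 -0.092 0.737;0 0.472 0.264 -0.1 0.326 -0.092 0.737"}}

```text
clock: 1.77
eef_pos: [0.6243, -0.1869, 0.1812]
tool_rot: [0.694, 0.708, 0.092, -0.093]
ft_force: [-0.2, -0.8, -0.0]
grip_width: 0.0424
grasp_force: 0.0
```

```bash
python3 -c "
from h import *
st(15,[.625,-.165,.02])
i=bot.camera_info('wrist'); im=bot.camera('wrist'); cv2.imwrite('pics/w1.png',im[:,:,::-1]); np.save('w1.npy',i); print(i)
print(proj(i,[[.624,-.079,.018],[.437,.033,.012],[.676,.0387,.012]]))"
```

```text
t 1.77 p [ 0.6243 -0.1869  0.1812] F [-0.2 -0.8 -0. ] w 0.0424 q [-0.4   0.66  0.5   1.52  0.24  1.14]
turn [-0.     0.     0.005]
shift [ 0.0014  0.0437 -0.3223]
{'vertical_fov': 66.881542388945, 'cx': 321.56782458244186, 'cy': 239.11190046100856, 'pose': array([[ 9.99809434e-01, -1.95211182e-02, -1.49818908e-04,
         6.23123506e-01],
       [ 1.95030966e-02,  9.98492691e-01,  5.13027763e-02,
        -1.47371948e-01],
       [-8.51894477e-04, -5.12959216e-02,  9.98683134e-01,
         3.39878543e-01],
       [ 0.00000000e+00,  0.00000000e+00,  0.00000000e+00,
         1.00000000e+00]])}
[[324.40705476 142.22729611]
 [113.35072765  10.03626296]
 [386.46962835   8.67864151]]
```

View pics/w1.png

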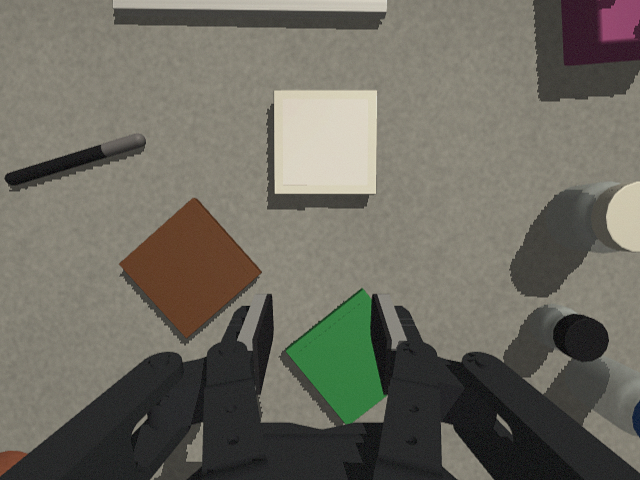

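The wrist view shows the dish at (275–376, 91–193), the plate edge at row 10 and the green/brown look-alikes beside the fingers, all consistent with the top-camera estimate. Descending behind the dish.

Call:
{"name": "step_arm", "arguments": {"targets": "0 0.002 0.044 -0.1 0 0 0;0 0.002 0.044 -0.2 0 0 0;0 0.002 0.044 -0.3 0 0 0;0 0.002 0.044 -0.322 0 0 0;0 0.002 0.044 -0.322 0 0 0;0 0.002 0.044 -0.322 0 0 0"}}

```text
clock: 2.32
eef_pos: [0.6237, -0.1636, 0.0191]
tool_rot: [0.694, 0.708, 0.091, -0.095]
ft_force: [0.1, 0.8, 1.1]
grip_width: 0.043
grasp_force: 0.0
```

Call:
{"name": "step_arm", "arguments": {"targets": "0 0 0 -0.004 0 0 0;0 0 0 -0.008 0 0 0;0 0 0 -0.012 0 0 0;0 0 0 -0.016 0 0 0;0 0 0 -0.02 0 0 0;0 0 0 -0.024 0 0 0;0 0 0 -0.024 0 0 0"}}

```text
clock: 2.9
eef_pos: [0.6264, -0.1629, 0.0081]
tool_rot: [0.693, 0.709, 0.092, -0.093]
ft_force: [-0.9, -0.7, 0.0]
grip_width: 0.0429
grasp_force: 0.0
```

Call:
{"name": "step_arm", "arguments": {"targets": "0 0 0 -0.002 0 0 0;0 0 0 -0.004 0 0 0;0 0 0 -0.006 0 0 0;0 0 0 -0.006 0 0 0"}}

```text
clock: 3.23
eef_pos: [0.6264, -0.163, 0.0049]
tool_rot: [0.693, 0.709, 0.092, -0.093]
ft_force: [0.5, -0.2, 0.7]
grip_width: 0.0427
grasp_force: 0.0
```

Call:
{"name": "step_arm", "arguments": {"targets": "0 0 0 -0.002 0 0 0;0 0 0 -0.004 0 0 0;0 0 0 -0.004 0 0 0"}}

```text
clock: 3.48
eef_pos: [0.6264, -0.1631, 0.003]
tool_rot: [0.693, 0.709, 0.092, -0.093]
ft_force: [-0.9, -0.5, -0.3]
grip_width: 0.0426
grasp_force: 0.0
```

Call:
{"name": "step_arm", "arguments": {"targets": "0 0 0 -0.002 0 0 0;0 0 0 -0.004 0 0 0;0 0 0 -0.004 0 0 0"}}

```text
clock: 3.73
eef_pos: [0.6264, -0.1631, 0.001]
tool_rot: [0.693, 0.709, 0.092, -0.093]
ft_force: [-0.0, -0.5, 0.4]
grip_width: 0.0428
grasp_force: 0.0
```

Call:
{"name": "step_arm", "arguments": {"targets": "0 0 0 -0.002 0 0 0;0 0 0 -0.004 0 0 0;0 0 0 -0.004 0 0 0"}}

```text
clock: 3.98
eef_pos: [0.6267, -0.1631, 0.0002]
tool_rot: [0.693, 0.709, 0.092, -0.093]
ft_force: [-1.0, -0.2, 3.4]
grip_width: 0.0428
grasp_force: 1.9
```

```bash
python3 -c "
from h import *
st(15)
im=bot.camera('wrist'); cv2.imwrite('pics/w2.png',im[:,:,::-1])"
```

```text
t 3.98 p [ 6.267e-01 -1.631e-01  2.000e-04] F [-1.  -0.2  3.4] w 0.0428 q [-0.37  0.78  0.22  1.12  0.24  1.17]
turn [-0.001  0.003  0.002]
```

View pics/w2.png

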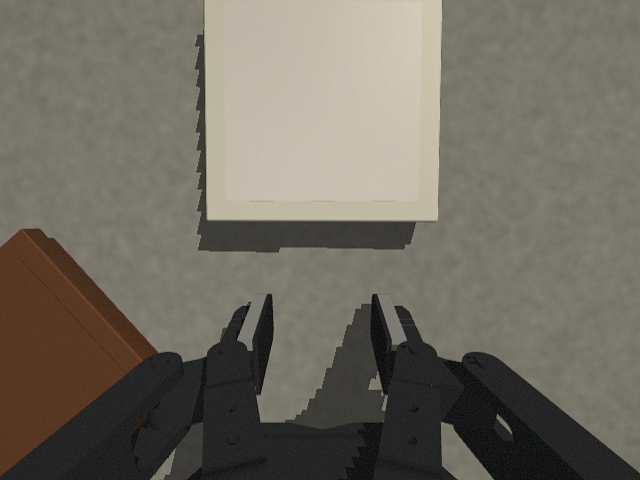

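Fingers are centred on the dish (dish columns 206–438, fingers about 322), and the tips touch the table at TCP z ≈ 0. I'll raise 1 mm and push.

Call:
{"name": "step_arm", "arguments": {"targets": "0 0 0 0.004 0 0 0;0 0 0.016 0.004 0 0 0;0 -0.001 0.032 0.004 0 0 0;0 -0.001 0.048 0.004 0 0 0;0 -0.002 0.064 0.004 0 0 0;0 -0.002 0.08 0.004 0 0 0;0 -0.002 0.096 0.004 0 0 0;0 -0.003 0.112 0.004 0 0 0;0 -0.003 0.128 0.004 0 0 0;0 -0.003 0.128 0.004 0 0 0"}}

```text
clock: 4.87
eef_pos: [0.6249, -0.0969, 0.0013]
tool_rot: [0.692, 0.709, 0.092, -0.093]
ft_force: [-0.3, 0.0, -0.6]
grip_width: 0.0427
grasp_force: 0.0
```

Call:
{"name": "step_arm", "arguments": {"targets": "0 0 0.012 0 0 0 0;0 0 0.024 0 0 0 0;0 -0.001 0.036 0 0 0 0;0 -0.001 0.048 0 0 0 0;0 -0.001 0.056 0 0 0 0;0 -0.001 0.056 0 0 0 0"}}

```text
clock: 5.37
eef_pos: [0.6244, -0.07, 0.0013]
tool_rot: [0.693, 0.709, 0.092, -0.093]
ft_force: [-1.0, -0.6, -0.3]
grip_width: 0.0426
grasp_force: 0.0
```

```bash
python3 -c "
from h import *
st(15)
im=bot.camera('top'); im=im[:,:,::-1]; cv2.imwrite('pics/t2.png',cv2.resize(im[100:270,150:450],None,fx=2.6,fy=2.6))"
```

```text
t 5.37 p [ 0.6244 -0.07    0.0013] F [-1.  -0.6 -0.3] w 0.0426 q [-0.23  0.72  0.11  1.03  0.25  1.31]
turn [-0.001  0.002  0.   ]
```

View pics/t2.png

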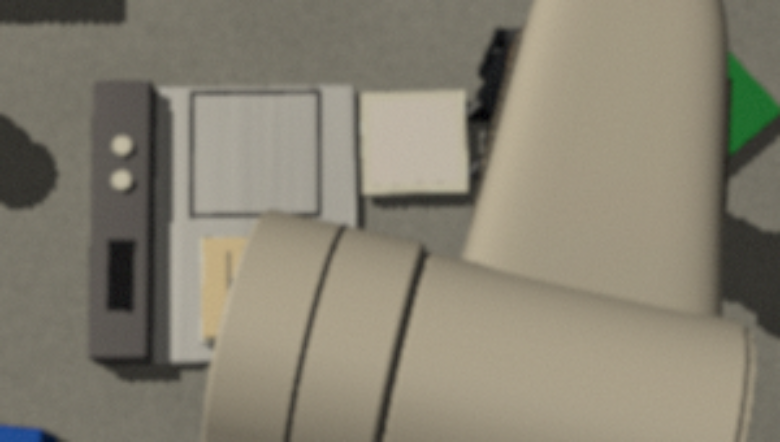

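The dish sits about 4 mm short of the plate edge (gap at columns 355–361) and is squared up. Advancing gently.

Call:
{"name": "step_arm", "arguments": {"targets": "0 0 0.004 0 0 0 0;0 0 0.008 0 0 0 0;0 0 0.01 0 0 0 0;0 0 0.01 0 0 0 0"}}

```text
clock: 5.75
eef_pos: [0.6246, -0.066, 0.0013]
tool_rot: [0.693, 0.709, 0.092, -0.093]
ft_force: [-0.2, -0.2, 0.4]
grip_width: 0.0429
grasp_force: 0.0
```

Call:
{"name": "step_arm", "arguments": {"targets": "0 0 0.002 0 0 0 0;0 0 0.004 0 0 0 0;0 0 0.004 0 0 0 0"}}

```text
clock: 6.0
eef_pos: [0.6245, -0.0644, 0.0013]
tool_rot: [0.693, 0.709, 0.092, -0.093]
ft_force: [-0.3, -1.7, 1.2]
grip_width: 0.0425
grasp_force: 0.7
```

Call:
{"name": "step_arm", "arguments": {"targets": "0 0 0.002 0 0 0 0;0 0 0.002 0 0 0 0"}}

```text
clock: 6.17
eef_pos: [0.6245, -0.0642, 0.0013]
tool_rot: [0.694, 0.709, 0.091, -0.092]
ft_force: [-1.1, -5.9, 1.2]
grip_width: 0.0429
grasp_force: 2.4
```

Call:
{"name": "step_arm", "arguments": {"targets": "0 0 0.002 0 0 0 0;0 0 0.002 0 0 0 0"}}

```text
clock: 6.33
eef_pos: [0.6244, -0.064, 0.0013]
tool_rot: [0.694, 0.708, 0.091, -0.092]
ft_force: [-1.8, -6.3, 0.8]
grip_width: 0.0431
grasp_force: 3.5
```

Call:
{"name": "step_arm", "arguments": {"targets": "0 0 0 0.004 0 0 0;0 0 0 0.008 0 0 0;0 0 0.001 0.012 0 0 0;0 0 0.001 0.016 0 0 0;0 0 0.002 0.02 0 0 0;0 0 0.002 0.02 0 0 0"}}

```text
clock: 6.83
eef_pos: [0.6242, -0.0636, 0.0113]
tool_rot: [0.694, 0.708, 0.09, -0.092]
ft_force: [-2.3, -7.9, 0.6]
grip_width: 0.0425
grasp_force: 3.9
```

```bash
python3 -c "
from h import *
st(15)
im=bot.camera('scene'); im=im[:,:,::-1]; cv2.imwrite('pics/s2.png',cv2.resize(im[180:380,150:450],None,fx=2.5,fy=2.5))"
```

```text
t 6.83 p [ 0.6242 -0.0636  0.0113] F [-2.3 -7.9  0.6] w 0.0425 q [-0.22  0.7   0.11  1.04  0.25  1.32]
turn [0.005 0.001 0.004]
```

View pics/s2.png

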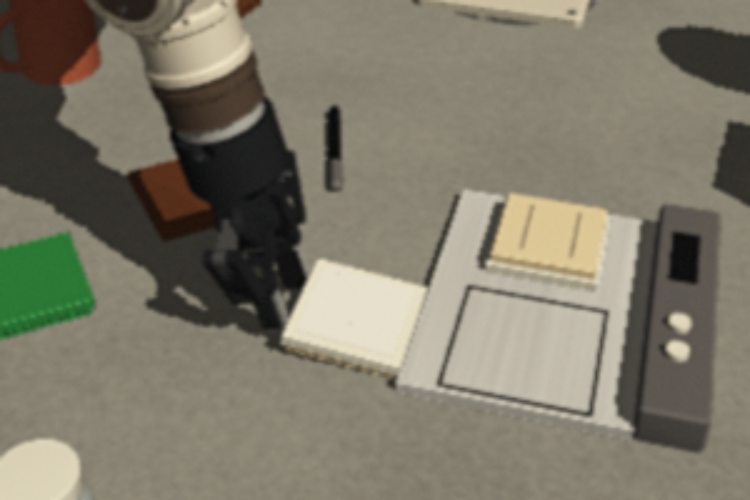

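```bash
python3 -c "
from h import *
i=bot.camera_info('scene')
for z in (.018,.028): print((proj(i,[[.669,-.052,z],[.669,.038,.018]])-[150,180])*2.5)"
```

```text
[[283.78124067 342.54360398]
 [402.00644659 366.73909257]]
[[283.30050431 332.67958294]
 [402.00644659 366.73909257]]
```

Call:
{"name": "step_arm", "arguments": {"targets": "0 0 0 0.004 0 0 0;0 0 0.001 0.008 0 0 0;0 0 0.001 0.012 0 0 0;0 0 0.002 0.016 0 0 0;0 0 0.003 0.02 0 0 0;0 0 0.003 0.02 0 0 0"}}

```text
clock: 7.38
eef_pos: [0.6243, -0.0621, 0.0215]
tool_rot: [0.694, 0.708, 0.09, -0.091]
ft_force: [-2.6, -9.2, -0.0]
grip_width: 0.0426
grasp_force: 4.1
```

```bash
cat >> h.py <<'E'
def dishpoly(n='scene',seed=None,thr=150):
    im=bot.camera(n); m=im.min(2)>thr
    c=blob(m,seed); a=cv2.approxPolyDP(c.astype(np.float32),4,True)[:,0]
    return a,im
E
python3 -c "
from h import *
st(15); i=bot.camera_info('scene')
print('flat',proj(i,[[.669,-.052,.018],[.669,.038,.018],[.579,.036,.018],[.579,-.054,.018]]))
print('up20',proj(i,[[.669,-.050,.038],[.579,-.052,.038]]))
im=cv2.imread('pics/s2.png'); print(im[300,350],im[360,330],im[330,420])
a,im=dishpoly('scene',(290,302)); print(a.tolist()); cv2.imwrite('pics/s3.png',im[:,:,::-1])"
```

```text
t 7.38 p [ 0.6243 -0.0621  0.0215] F [-2.6 -9.2 -0. ] w 0.0426 q [-0.22  0.69  0.12  1.06  0.25  1.32]
turn [0.005 0.001 0.004]
flat [[263.51249627 317.01744159]
 [310.80257864 326.69563703]
 [321.29019037 294.28705223]
 [277.45396847 285.95932145]]
up20 [[264.1692349  309.28282131]
 [278.23947406 278.42804618]]
[204 224 231] [ 73  96 104] [169 185 192]
[[264.0, 310.0], [309.0, 326.0], [309.0, 333.0], [401.0, 351.0], [394.0, 339.0], [405.0, 268.0], [390.0, 265.0], [389.0, 273.0], [383.0, 268.0], [379.0, 284.0], [374.0, 282.0], [377.0, 271.0], [351.0, 281.0], [353.0, 264.0], [361.0, 260.0], [354.0, 258.0], [349.0, 280.0], [388.0, 288.0], [385.0, 292.0], [345.0, 284.0], [386.0, 292.0], [387.0, 297.0], [340.0, 287.0], [345.0, 263.0], [351.0, 259.0], [335.0, 256.0], [321.0, 297.0], [278.0, 280.0]]
```

The lid's near-side corners in the scene image sit at (264,310) and (278,280), which matches about 20 mm of lift: it is tipping. Computing the ongoing path.

```bash
python3 -c "
import numpy as np
P=np.array([(-42,0),(-42,8),(-45,8),(-45,18),(45,18),(45,8),(42,8),(42,0)],float); N=np.array((-45,6.5))
# dense outline
Q=np.concatenate([np.linspace(P[k],P[(k+1)%8],60) for k in range(8)])
for d in range(0,121,10):
    t=np.radians(d); M=np.array([[np.cos(t),np.sin(t)],[-np.sin(t),np.cos(t)]])
    q=Q@M.T; n=M@N; dz=-q[:,1].min(); low=q[:,1]+dz<=12; dy=-q[low,0].max()
    print(d,(n+[dy,dz]).round(1),'com',(M@[0,9]+[dy,dz]).round(1))
"
```

```text
0 [-90.    6.5] com [-45.   9.]
10 [-89.7  21.5] com [-44.9  16.2]
20 [-87.1  35.9] com [-43.9  22.8]
30 [-82.4  49.1] com [-42.2  28.8]
40 [-76.3  60.9] com [-40.3  33.9]
50 [-66.7  70.8] com [-35.8  38. ]
60 [-55.   78.6] com [-30.3  40.9]
70 [-41.6  84.1] com [-23.8  42.6]
80 [-27.   88.4] com [-16.7  44.5]
90 [-11.5  90. ] com [-9. 45.]
100 [ 2.4 90.6] com [-2.9 45.9]
110 [15.8 88.5] com [ 2.8 45.4]
120 [28.2 83.7] com [ 7.8 43.5]
```

Call:
{"name": "step_arm", "arguments": {"targets": "0 0 0.003 0.011 0 0 0;0 0 0.006 0.022 0 0 0;0 0 0.01 0.033 0 0 0;0 0 0.014 0.044 0 0 0;0 0 0.014 0.044 0 0 0"}}

```text
clock: 7.85
eef_pos: [0.6248, -0.0543, 0.0448]
tool_rot: [0.694, 0.709, 0.091, -0.091]
ft_force: [-2.7, -7.0, 2.8]
grip_width: 0.0428
grasp_force: 3.8
```

Call:
{"name": "step_arm", "arguments": {"targets": "0 0 0.004 0.008 0 0 0;0 0 0.008 0.016 0 0 0;0 0 0.012 0.024 0 0 0;0 0 0.012 0.024 0 0 0"}}

```text
clock: 8.18
eef_pos: [0.6247, -0.0474, 0.0566]
tool_rot: [0.693, 0.709, 0.092, -0.092]
ft_force: [-2.9, -5.7, 2.8]
grip_width: 0.0427
grasp_force: 3.2
```

```bash
python3 -c "
from h import *
st(15); i=bot.camera_info('scene')
for d,m,Y,Z in ((35,0,0,0),(40,0,0,0)):
    t=np.radians(d); M=np.array([[np.cos(t),np.sin(t)],[-np.sin(t),np.cos(t)]])
    c=np.array([-.0403,.0339])-M@[0,.009] if d==40 else np.array([-.0413,.0315])-M@[0,.009]
    a=c+M@[-.045,.018]; print(d,'top -y edge',a,proj(i,[[.669,.0376+a[0],a[1]],[.579,.0355+a[0],a[1]]]))
a,im=dishpoly('scene',(290,302)); print(a.tolist()); cv2.imwrite('pics/s4.png',im[180:380,150:450,::-1])"
```

```text
t 8.18 p [ 0.6247 -0.0474  0.0566] F [-2.9 -5.7  2.8] w 0.0427 q [-0.2   0.65  0.14  1.12  0.26  1.34]
turn [0.001 0.003 0.002]
35 top -y edge [-0.07299965  0.06468331] [[271.44442172 299.87129852]
 [285.1682899  269.13672315]]
40 top -y edge [-0.06898691  0.06971984] [[273.52973396 298.18073059]
 [287.14267571 267.45597049]]
[[286.0, 269.0], [274.0, 300.0], [309.0, 326.0], [309.0, 333.0], [401.0, 351.0], [394.0, 339.0], [405.0, 268.0], [383.0, 264.0], [377.0, 284.0], [381.0, 263.0], [354.0, 258.0], [349.0, 280.0], [383.0, 285.0], [388.0, 291.0], [345.0, 286.0], [386.0, 292.0], [387.0, 297.0], [340.0, 287.0], [350.0, 258.0], [335.0, 256.0], [321.0, 295.0]]
```

Call:
{"name": "step_arm", "arguments": {"targets": "0 0 0.006 0.006 -0.03 0 0;0 0 0.011 0.012 -0.06 0 0;0 0 0.016 0.017 -0.1 0 0;0 0 0.024 0.023 -0.14 0 0;0 0 0.031 0.029 -0.18 0 0;0 0 0.038 0.035 -0.22 0 0;0 0 0.038 0.035 -0.22 0 0"}}

```text
clock: 8.82
eef_pos: [0.6249, -0.0302, 0.0766]
tool_rot: [0.699, 0.714, 0.029, -0.029]
ft_force: [-6.4, -12.2, 14.9]
grip_width: 0.0426
grasp_force: 9.6
```

```bash
python3 -c "
from h import *
st(5); i=bot.camera_info('scene')
for d,c in ((50,(-.0358,.038)),(60,(-.0303,.0409))):
    t=np.radians(d); M=np.array([[np.cos(t),np.sin(t)],[-np.sin(t),np.cos(t)]])
    a=np.array(c)+M@[-.045,.009]; print(d,'top -y edge',a,proj(i,[[.669,.0376+a[0],a[1]],[.579,.0355+a[0],a[1]]]))
a,im=dishpoly('scene',(300,302)); print(a.tolist()); cv2.imwrite('pics/s5.png',cv2.resize(im[180:380,150:450,::-1],None,fx=2.5,fy=2.5))"
```

```text
t 8.82 p [ 0.6249 -0.0302  0.0766] F [ -6.4 -12.2  14.9] w 0.0426 q [-0.09  0.59  0.13  1.11  0.08  1.46]
turn [0.007 0.    0.003]
50 top -y edge [-0.05783104  0.07825709] [[279.47422366 295.73986332]
 [292.7151937  264.96870491]]
60 top -y edge [-0.04500577  0.08437114] [[286.45091375 294.4781839 ]
 [299.21452355 263.60136059]]
[[296.0, 263.0], [283.0, 294.0], [310.0, 326.0], [309.0, 333.0], [401.0, 351.0], [394.0, 339.0], [405.0, 268.0], [354.0, 258.0], [349.0, 280.0], [388.0, 291.0], [345.0, 286.0], [386.0, 292.0], [386.0, 297.0], [340.0, 287.0], [350.0, 258.0], [335.0, 256.0], [322.0, 294.0]]
```

Call:
{"name": "step_arm", "arguments": {"targets": "0 0 0.008 0.008 -0.03 0 0;0 0 0.016 0.013 -0.06 0 0;0 0 0.024 0.017 -0.09 0 0;0 0 0.031 0.021 -0.12 0 0;0 0 0.031 0.021 -0.12 0 0"}}

```text
clock: 9.28
eef_pos: [0.6248, -0.0141, 0.088]
tool_rot: [0.7, 0.715, -0.004, 0.003]
ft_force: [-9.5, -9.5, 19.3]
grip_width: 0.0431
grasp_force: 10.6
```

```bash
python3 -c "
from h import *
st(0); i=bot.camera_info('scene')
for d,c in ((60,(-.0303,.0409)),(70,(-.0238,.0426)),(80,(-.0167,.0445))):
    t=np.radians(d); M=np.array([[np.cos(t),np.sin(t)],[-np.sin(t),np.cos(t)]])
    a=np.array(c)+M@[-.045,.009]; print(d,'top -y edge',a,proj(i,[[.669,.0376+a[0],a[1]],[.579,.0355+a[0],a[1]]]))
a,im=dishpoly('scene',(308,302)); print(a.tolist()); cv2.imwrite('pics/s6.png',cv2.resize(im[180:380,150:450,::-1],None,fx=2.5,fy=2.5))"
```

```text
t 9.28 p [ 0.6248 -0.0141  0.088 ] F [-9.5 -9.5 19.3] w 0.0431 q [-0.02  0.58  0.13  1.13 -0.01  1.53]
turn [ 0.014 -0.001  0.003]
60 top -y edge [-0.04500577  0.08437114] [[286.45091375 294.4781839 ]
 [299.21452355 263.60136059]]
70 top -y edge [-0.03073367  0.08796435] [[294.3312981  294.44545585]
 [306.52088009 263.40230468]]
80 top -y edge [-0.0156509   0.09037918] [[302.75148653 295.01226277]
 [314.30949322 263.77029426]]
[[304.0, 261.0], [293.0, 292.0], [313.0, 329.0], [309.0, 333.0], [401.0, 351.0], [394.0, 339.0], [405.0, 268.0], [391.0, 265.0], [389.0, 273.0], [383.0, 269.0], [379.0, 284.0], [376.0, 270.0], [366.0, 278.0], [363.0, 272.0], [359.0, 281.0], [349.0, 278.0], [387.0, 287.0], [385.0, 292.0], [345.0, 284.0], [386.0, 292.0], [387.0, 297.0], [340.0, 287.0], [350.0, 259.0], [335.0, 256.0], [322.0, 294.0]]
```

Call:
{"name": "step_arm", "arguments": {"targets": "0 0 0.007 0.01 -0.02 0 0;0 0 0.014 0.014 -0.04 0 0;0 0 0.021 0.017 -0.06 0 0;0 0 0.028 0.019 -0.08 0 0;0 0 0.028 0.019 -0.08 0 0"}}

```text
clock: 9.75
eef_pos: [0.6245, 0.0027, 0.0953]
tool_rot: [0.699, 0.715, -0.025, 0.023]
ft_force: [-4.6, -3.6, 12.3]
grip_width: 0.043
grasp_force: 5.3
```

```bash
python3 -c "
from h import *
st(0); i=bot.camera_info('scene')
for d,c in ((80,(-.0167,.0445)),(90,(-.009,.045))):
    t=np.radians(d); M=np.array([[np.cos(t),np.sin(t)],[-np.sin(t),np.cos(t)]])
    a=np.array(c)+M@[-.045,.009]; print(d,'top -y edge',a,proj(i,[[.669,.0376+a[0],a[1]],[.579,.0355+a[0],a[1]]]))
a,im=dishpoly('scene',(313,302)); print(a.tolist()); cv2.imwrite('pics/s7.png',cv2.resize(im[180:380,150:450,::-1],None,fx=2.5,fy=2.5))"
```

```text
t 9.75 p [0.6245 0.0027 0.0953] F [-4.6 -3.6 12.3] w 0.043 q [ 0.04  0.57  0.14  1.15 -0.07  1.59]
turn [ 0.087 -0.003  0.001]
80 top -y edge [-0.0156509   0.09037918] [[302.75148653 295.01226277]
 [314.30949322 263.77029426]]
90 top -y edge [-3.46944695e-18  9.00000000e-02] [[311.54414463 296.86466609]
 [322.41494908 265.36992156]]
[[310.0, 262.0], [299.0, 291.0], [313.0, 328.0], [309.0, 333.0], [401.0, 351.0], [394.0, 339.0], [405.0, 268.0], [391.0, 265.0], [383.0, 270.0], [378.0, 285.0], [377.0, 272.0], [359.0, 281.0], [350.0, 280.0], [350.0, 274.0], [351.0, 281.0], [388.0, 286.0], [385.0, 292.0], [345.0, 284.0], [386.0, 292.0], [387.0, 297.0], [356.0, 292.0], [339.0, 284.0], [350.0, 258.0], [335.0, 256.0], [322.0, 293.0], [315.0, 261.0]]
```

View pics/s7.png

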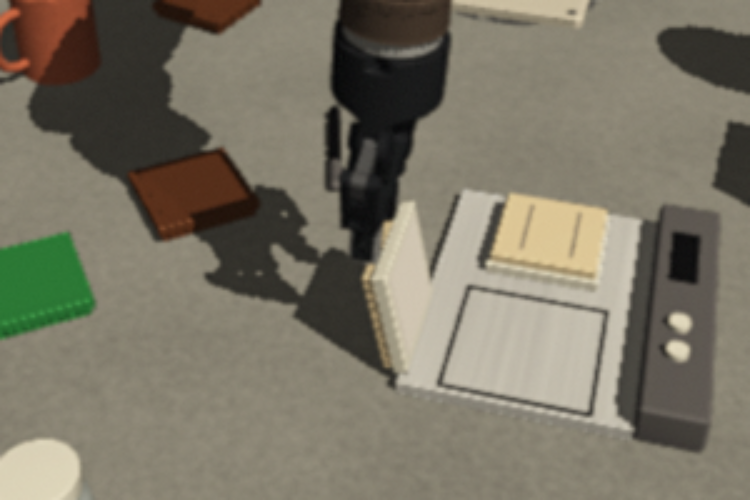

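The dish stands at about 77° against the edge (top at (410,205) in the crop), with the fingertips hooked behind the rim. Pushing on over.

Call:
{"name": "step_arm", "arguments": {"targets": "0 0 0.007 0.004 0 0 0;0 0 0.014 0.006 0 0 0;0 0 0.021 0.008 0 0 0;0 0 0.028 0.008 0 0 0;0 0 0.036 0.008 0 0 0;0 0 0.036 0.008 0 0 0"}}

```text
clock: 10.3
eef_pos: [0.6248, 0.0209, 0.0978]
tool_rot: [0.699, 0.715, -0.025, 0.022]
ft_force: [-1.2, -0.7, 7.2]
grip_width: 0.0427
grasp_force: 3.4
```

```bash
python3 -c "
from h import *
st(0); i=bot.camera_info('scene')
for d,c in ((90,(-.009,.045)),(100,(-.0029,.0459))):
    t=np.radians(d); M=np.array([[np.cos(t),np.sin(t)],[-np.sin(t),np.cos(t)]])
    a=np.array(c)+M@[-.045,.009]; print(d,'top -y edge',a,proj(i,[[.669,.0376+a[0],a[1]],[.579,.0355+a[0],a[1]]]))
a,im=dishpoly('scene',(318,302)); print(a.tolist()); cv2.imwrite('pics/s8.png',cv2.resize(im[180:380,150:450,::-1],None,fx=2.5,fy=2.5))"
```

```text
t 10.30 p [0.6248 0.0209 0.0978] F [-1.2 -0.7  7.2] w 0.0427 q [ 0.07  0.57  0.15  1.16 -0.07  1.61]
turn [ 0.086 -0.004  0.001]
90 top -y edge [-3.46944695e-18  9.00000000e-02] [[311.54414463 296.86466609]
 [322.41494908 265.36992156]]
100 top -y edge [0.01377744 0.08865352] [[319.31546408 298.94652618]
 [329.56823795 267.21186711]]
[[318.0, 301.0], [317.0, 305.0]]
```

Call:
{"name": "step_arm", "arguments": {"targets": "0 0 0.006 0.003 0 0 0;0 0 0.012 0.004 0 0 0;0 0 0.018 0.004 0 0 0;0 0 0.024 0.004 0 0 0;0 0 0.03 0.004 0 0 0;0 0 0.03 0.004 0 0 0"}}

```text
clock: 10.85
eef_pos: [0.6247, 0.0358, 0.099]
tool_rot: [0.699, 0.715, -0.025, 0.022]
ft_force: [0.6, -0.0, 4.2]
grip_width: 0.0425
grasp_force: 2.0
```

```bash
python3 -c "
from h import *
st(0); im=bot.camera('scene'); cv2.imwrite('pics/s9.png',cv2.resize(im[180:380,150:450,::-1],None,fx=2.5,fy=2.5))"
```

```text
t 10.85 p [0.6247 0.0358 0.099 ] F [ 0.6 -0.   4.2] w 0.0425 q [ 0.09  0.58  0.16  1.16 -0.07  1.64]
turn [ 0.085 -0.005  0.001]
```

View pics/s9.png

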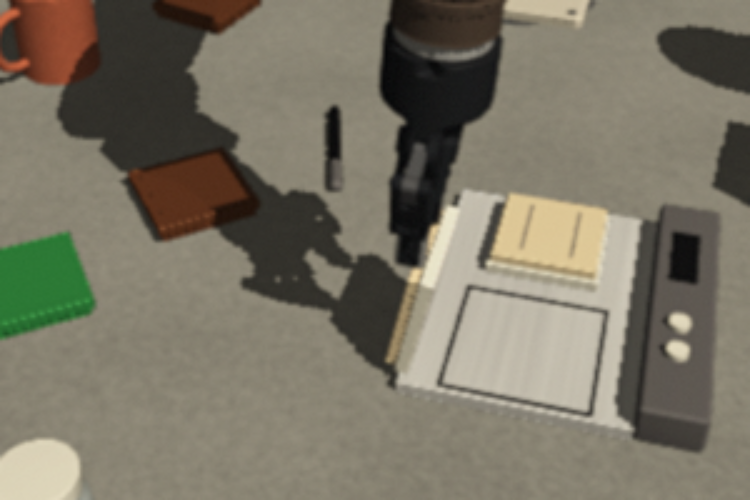

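The dish is now just past vertical, still hooked; the view of the lid is edge-on. Pushing further.

Call:
{"name": "step_arm", "arguments": {"targets": "0 0 0.006 0.001 0 0 0;0 0 0.012 0.001 0 0 0;0 0 0.018 0 0 0 0;0 0 0.024 0 0 0 0;0 0 0.03 0 0 0 0;0 0 0.03 0 0 0 0"}}

```text
clock: 11.4
eef_pos: [0.6243, 0.0506, 0.0983]
tool_rot: [0.699, 0.715, -0.026, 0.022]
ft_force: [0.2, -0.1, 1.0]
grip_width: 0.0431
grasp_force: 0.4
```

```bash
cat >> h.py <<'E'
def hsvblob(name,out=None):
    im=bot.camera(name)
    if out: cv2.imwrite(out,im[:,:,::-1])
    h=cv2.cvtColor(im,cv2.COLOR_RGB2HSV); return im,h
E
python3 -c "
from h import *
st(0); im,h=hsvblob('scene','pics/s10.png')
print(im[226,372],im[205,360])
m=(h[:,:,1]>75)&(h[:,:,0]>12)&(h[:,:,0]<28)&(h[:,:,2]>110); n,l,s,c=cv2.connectedComponentsWithStats(m.astype(np.uint8))
for k in range(1,n):
  if s[k,4]>30 and 150<c[k,0]<450 and 180<c[k,1]<380: print(s[k],c[k].round())"
```

```text
t 11.40 p [0.6243 0.0506 0.0983] F [ 0.2 -0.1  1. ] w 0.0431 q [ 0.11  0.58  0.16  1.17 -0.07  1.66]
turn [ 0.086 -0.006  0.001]
[138 134 117] [138 132 117]
[ 346  258   47   33 1107] [369. 274.]
[306 289  21  36 171] [316. 307.]
```

Call:
{"name": "step_arm", "arguments": {"targets": "0 0 0.006 0 0 0 0;0 0 0.012 0 0 0 0;0 0 0.018 -0.002 0 0 0;0 0 0.024 -0.004 0 0 0;0 0 0.03 -0.006 0 0 0;0 0 0.03 -0.006 0 0 0"}}

```text
clock: 11.95
eef_pos: [0.6243, 0.0656, 0.0954]
tool_rot: [0.699, 0.715, -0.026, 0.022]
ft_force: [-0.9, -0.3, 0.5]
grip_width: 0.0429
grasp_force: 0.0
```

```bash
cat >> h.py <<'E'
def tan(name,out=None):
    im,h=hsvblob(name,out)
    m=(h[:,:,1]>75)&(h[:,:,0]>12)&(h[:,:,0]<28)&(h[:,:,2]>110); n,l,s,c=cv2.connectedComponentsWithStats(m.astype(np.uint8))
    for k in range(1,n):
        if s[k,4]>60: print(s[k],c[k].round(1))
    return im,l
E
python3 -c "
from h import *
st(0); tan('scene','pics/s11.png')"
```

```text
t 11.95 p [0.6243 0.0656 0.0954] F [-0.9 -0.3  0.5] w 0.0429 q [ 0.14  0.59  0.16  1.16 -0.07  1.69]
turn [ 0.086 -0.006  0.001]
[   0    0   74  216 9274] [ 26.3 117.4]
[ 34   0  32  32 561] [51.7 13. ]
[ 110    0  216   52 3645] [218.9  29.6]
[ 114   39  212   96 3230] [192.2 100.8]
[ 68  56  17  37 217] [76.  74.4]
[ 79 115   9  15  65] [ 82.8 122.6]
[ 346  258   47   33 1110] [369.  273.7]
[ 316  293   52   40 1482] [342.  312.5]
[ 510  313   43   36 1076] [532.4 329.5]
[  471   384   169    96 12729] [547.3 439.8]
```

Call:
{"name": "step_arm", "arguments": {"targets": "0 0 -0.05 0.03 0 0 0;0 0 -0.1 0.04 0 0 0;0 0 -0.16 0.04 0.086 0 0;0 0 -0.16 0.04 0.086 0 0;0 0 -0.16 0.04 0.086 0 0"}}

```text
clock: 12.42
eef_pos: [0.6246, -0.0183, 0.1161]
tool_rot: [0.701, 0.713, -0.001, -0.001]
ft_force: [0.9, -0.6, -0.5]
grip_width: 0.0427
grasp_force: 0.0
```

```bash
cat >> h.py <<'E'
def dish(name,out=None,z=.030):
    im,h=hsvblob(name,out); i=bot.camera_info(name)
    m=((h[:,:,1]>75)&(h[:,:,0]>12)&(h[:,:,0]<28)&(h[:,:,2]>110)).astype(np.uint8); m=cv2.morphologyEx(m,cv2.MORPH_CLOSE,np.ones((5,5)))
    for c in cv2.findContours(m,cv2.RETR_EXTERNAL,cv2.CHAIN_APPROX_NONE)[0]:
        if cv2.contourArea(c)<500: continue
        X=(ray(i,c[:,0],z)[:,:2]*1000).astype(np.float32); r=cv2.minAreaRect(X)
        if 60<min(r[1]) and max(r[1])<110:
            p=(np.array(r[0])-[557,36])@np.array([[np.cos(TH),-np.sin(TH)],[np.sin(TH),np.cos(TH)]])
            print(name,np.round(r[0],1),np.round(r[1],1),'ang-plate deg',round((r[2]-np.degrees(TH)+45)%90-45,2),'plate xy (from edge mid)',p.round(1))
E
python3 -c "
from h import *
st(0); dish('scene','pics/s12.png'); dish('top','pics/t12.png'); dish('wrist','pics/w12.png')"
```

```text
t 12.42 p [ 0.6246 -0.0183  0.1161] F [ 0.9 -0.6 -0.5] w 0.0427 q [-0.03  0.56  0.17  1.19 -0.    1.53]
turn [ 0.001 -0.005  0.009]
scene [579.7 424.6] [84.8 70.6] ang-plate deg 14.52 plate xy (from edge mid) [ 31.7 388. ]
scene [627.3  86.3] [88.4 83.5] ang-plate deg -0.69 plate xy (from edge mid) [71.4 48.7]
scene [502.5 117.9] [89.5 83.6] ang-plate deg -1.13 plate xy (from edge mid) [-52.6  83.1]
top [674.9 422.2] [67.2 65.3] ang-plate deg 1.18 plate xy (from edge mid) [126.9 383.4]
wrist [621.6  79. ] [83.6 63.7] ang-plate deg -0.05 plate xy (from edge mid) [65.6 41.5]
```

The flip worked: the tan underside is up (scene blob about 316–368 × 293–333), at plate coordinates of about (65, 48) and square. Descending behind it to push.

Call:
{"name": "step_arm", "arguments": {"targets": "0 0 0 -0.08 0 0 0;0 0 0 -0.16 0 0 0;0 0 0 -0.2 0 0 0;0 0 0.02 -0.205 0 0 0;0 0 0.04 -0.205 0 0 0;0 0 0.06 -0.205 0 0 0;0 0 0.07 -0.205 0 0 0;0 0 0.07 -0.205 0 0 0"}}

```text
clock: 13.23
eef_pos: [0.6265, 0.0224, 0.0158]
tool_rot: [0.698, 0.716, 0.0, -0.0]
ft_force: [-0.2, -0.5, -0.6]
grip_width: 0.0428
grasp_force: 0.0
```

```bash
python3 -c "
from h import *
st(0,[.624,.064,.0135]); dish('scene'); dish('wrist')"
```

```text
t 13.23 p [0.6265 0.0224 0.0158] F [-0.2 -0.5 -0.6] w 0.0428 q [0.04 0.65 0.05 0.97 0.   1.58]
turn [-0.001  0.001 -0.002]
shift [-0.005   0.0832 -0.0046]
scene [579.7 424.6] [84.8 70.6] ang-plate deg 14.52 plate xy (from edge mid) [ 31.7 388. ]
scene [627.2  86.3] [88.2 83.5] ang-plate deg -0.65 plate xy (from edge mid) [71.4 48.7]
scene [502.5 117.9] [89.5 83.6] ang-plate deg -1.13 plate xy (from edge mid) [-52.6  83.1]
wrist [621.4  87.1] [83.2 83. ] ang-plate deg -0.62 plate xy (from edge mid) [65.6 49.6]
```

Call:
{"name": "step_arm", "arguments": {"targets": "0 0 0.012 -0.003 0 0 0;0 0 0.024 -0.003 0 0 0;0 -0.001 0.036 -0.003 0 0 0;0 -0.001 0.048 -0.003 0 0 0;0 -0.001 0.06 -0.003 0 0 0;0 -0.002 0.07 -0.003 0 0 0;0 -0.002 0.08 -0.003 0 0 0;0 -0.002 0.084 -0.003 0 0 0;0 -0.002 0.084 -0.003 0 0 0"}}

```text
clock: 14.08
eef_pos: [0.6235, 0.0628, 0.0117]
tool_rot: [0.699, 0.715, -0.001, -0.002]
ft_force: [0.8, -0.2, 0.1]
grip_width: 0.0424
grasp_force: 0.0
```

```bash
python3 -c "
from h import *
st(0); dish('scene'); dish('wrist')"
```

```text
t 14.08 p [0.6235 0.0628 0.0117] F [ 0.8 -0.2  0.1] w 0.0424 q [0.1  0.66 0.06 0.97 0.   1.65]
turn [-0.    -0.005  0.001]
scene [579.7 424.6] [84.8 70.6] ang-plate deg 14.52 plate xy (from edge mid) [ 31.7 388. ]
scene [626.6 117.5] [86.7 83.9] ang-plate deg -0.17 plate xy (from edge mid) [71.4 79.8]
scene [502.  117.8] [89.9 83.5] ang-plate deg -1.2 plate xy (from edge mid) [-53.   83.1]
wrist [620.  118.7] [83.4 83.1] ang-plate deg -0.13 plate xy (from edge mid) [64.9 81.2]
```

Call:
{"name": "step_arm", "arguments": {"targets": "0 0 0.004 0 0 0 0;0 0 0.008 0 0 0 0;0 0 0.008 0 0 0 0;0 0 -0.02 0 0 0 0;0 0.03 -0.06 0.06 0 0 0;0 0.06 -0.06 0.14 0 0 0;0 0.06 -0.06 0.22 0 0 0;0 0.06 -0.06 0.24 0 0 0;0 0.06 -0.06 0.24 0 0 0;0 0.06 -0.06 0.24 0 0 0"}}

```text
clock: 15.02
eef_pos: [0.6541, 0.031, 0.1328]
tool_rot: [0.7, 0.714, -0.001, -0.001]
ft_force: [-0.3, -0.1, -1.2]
grip_width: 0.0424
grasp_force: 0.0
```

```bash
python3 -c "
from h import *
st(0); dish('scene'); dish('wrist','pics/w15.png'); i=bot.camera_info('wrist')
def W(x,y): 
    c,s=np.cos(TH),np.sin(TH); return [.557+(x*c-y*s)/1e3,.036+(x*s+y*c)/1e3,.012]
print('outline pred',proj(i,[W(60+a,85+b) for a,b in ((-56,-56),(56,-56),(56,56),(-56,56))]).round(1))"
```

```text
t 15.02 p [0.6541 0.031  0.1328] F [-0.3 -0.1 -1.2] w 0.0424 q [0.05 0.6  0.3  1.27 0.   1.6 ]
turn [ 0.    -0.002  0.003]
scene [579.7 424.6] [84.8 70.6] ang-plate deg 14.52 plate xy (from edge mid) [ 31.7 388. ]
scene [626.7 120. ] [86.8 82.4] ang-plate deg -0.28 plate xy (from edge mid) [71.6 82.3]
scene [502.3 117.7] [83.5 89.6] ang-plate deg -1.48 plate xy (from edge mid) [-52.8  82.9]
wrist [619.2 122.1] [83. 82.] ang-plate deg -0.06 plate xy (from edge mid) [64.2 84.6]
wrist [496.3 119.6] [87.6 83.2] ang-plate deg -0.89 plate xy (from edge mid) [-58.7  85. ]
outline pred [[197.4 184.6]
 [352.6 184.5]
 [357.    5.6]
 [178.3   6.5]]
```

View pics/w15.png

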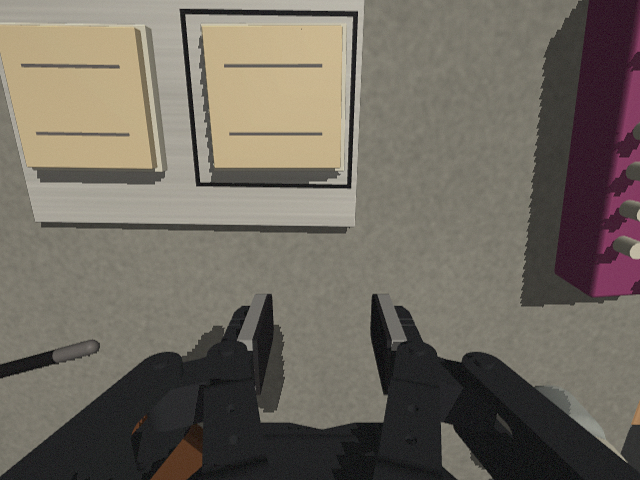

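The wrist view shows the outline corners at (181,10), (357,12), (351,187) and (198,185). The dish lies inside, but only about 3 mm from the +x line, so I'll nudge it 4 mm in −x with shut fingertips.

Call:
{"name": "step_arm", "arguments": {"targets": "-1 0.05 0.07 0 0 0 0;-1 0.084 0.14 0 0 0 0;-1 0.084 0.18 0 0 0 0;-1 0.084 0.18 0 0 0 0;-1 0.084 0.18 0 0 0 0;-1 0.084 0.18 -0.08 0 0 0;-1 0.084 0.18 -0.14 0 0 0;-1 0.084 0.18 -0.14 0 0 0;-1 0.084 0.18 -0.14 0 0 0;-1 0.084 0.18 -0.14 0 0 0"}}

```text
clock: 15.95
eef_pos: [0.6959, 0.1209, 0.0629]
tool_rot: [0.7, 0.714, -0.001, -0.001]
ft_force: [-1.0, 0.3, 0.7]
grip_width: -0.0
grasp_force: 0.0
```

```bash
python3 -c "
from h import *
st(0,[.693,.124,.016]); dish('scene'); dish('wrist')"
```

```text
t 15.95 p [0.6959 0.1209 0.0629] F [-1.   0.3  0.7] w -0.0 q [0.17 0.76 0.4  1.21 0.   1.72]
turn [ 0.    -0.005  0.004]
shift [-0.0059  0.0063 -0.0937]
scene [579.7 424.6] [84.8 70.6] ang-plate deg 14.52 plate xy (from edge mid) [ 31.7 388. ]
wrist [621.1 122.9] [85. 84.] ang-plate deg -0.11 plate xy (from edge mid) [66.1 85.4]
```

Descend, then approach in small steps.

Call:
{"name": "step_arm", "arguments": {"targets": "-1 0 0.006 -0.05 0 0 0;-1 0 0.006 -0.09 0 0 0;-1 0 0.006 -0.093 0 0 0;-1 0 0.006 -0.093 0 0 0;-1 -0.008 0.006 -0.093 0 0 0;-1 -0.016 0.006 -0.093 0 0 0;-1 -0.02 0.006 -0.093 0 0 0;-1 -0.02 0.006 -0.093 0 0 0"}}

```text
clock: 16.72
eef_pos: [0.6858, 0.125, 0.0169]
tool_rot: [0.699, 0.715, -0.001, -0.001]
ft_force: [-0.1, 0.6, -0.8]
grip_width: 0.0
grasp_force: 0.0
```

```bash
python3 -c "
from h import *
st(0); dish('scene'); dish('wrist','pics/w17.png')
im=cv2.imread('pics/w17.png'); g=im.max(2)
for r in (290,310,330): print(r,g[r,200:420:5].tolist())"
```

```text
t 16.72 p [0.6858 0.125  0.0169] F [-0.1  0.6 -0.8] w 0.0 q [0.18 0.78 0.3  1.1  0.   1.73]
turn [-0.    -0.003  0.002]
scene [579.7 424.6] [84.8 70.6] ang-plate deg 14.52 plate xy (from edge mid) [ 31.7 388. ]
wrist [621.  123.5] [84.7 84.7] ang-plate deg -0.03 plate xy (from edge mid) [66. 86.]
290 [196, 197, 199, 195, 195, 198, 194, 195, 196, 193, 196, 196, 196, 116, 194, 115, 173, 45, 25, 173, 122, 128, 129, 125, 134, 132, 135, 129, 127, 124, 128, 128, 127, 129, 127, 128, 131, 129, 132, 126, 128, 129, 126, 117]
310 [195, 197, 195, 195, 194, 196, 193, 195, 197, 195, 195, 196, 197, 120, 196, 123, 85, 23, 35, 29, 30, 118, 112, 115, 25, 29, 112, 115, 35, 35, 38, 44, 124, 125, 127, 128, 126, 124, 124, 123, 122, 127, 130, 127]
330 [193, 196, 198, 195, 195, 196, 196, 194, 195, 195, 195, 196, 196, 122, 94, 75, 84, 40, 39, 35, 20, 114, 112, 114, 33, 35, 110, 114, 119, 37, 37, 35, 132, 129, 124, 125, 126, 128, 133, 127, 125, 127, 125, 118]
```

Call:
{"name": "step_arm", "arguments": {"targets": "-1 -0.004 0 0 0 0 0;-1 -0.008 0 0 0 0 0;-1 -0.008 0 0 0 0 0;-1 -0.008 0 0 0 0 0"}}

```text
clock: 17.15
eef_pos: [0.6814, 0.1249, 0.0152]
tool_rot: [0.699, 0.715, -0.002, -0.002]
ft_force: [0.6, -0.8, 0.8]
grip_width: -0.0001
grasp_force: 0.0
```

```bash
python3 -c "
from h import *
st(0); dish('wrist')"
```

```text
t 17.15 p [0.6814 0.1249 0.0152] F [ 0.6 -0.8  0.8] w -0.0001 q [0.18 0.77 0.29 1.09 0.   1.73]
turn [ 0.    -0.006  0.002]
wrist [620.9 123.4] [84.6 84.8] ang-plate deg -0.0 plate xy (from edge mid) [65.9 85.9]
```

Call:
{"name": "step_arm", "arguments": {"targets": "-1 -0.004 0 0 0 0 0;-1 -0.008 0 0 0 0 0;-1 -0.008 0 0 0 0 0;-1 -0.008 0 0 0 0 0"}}

```text
clock: 17.53
eef_pos: [0.6774, 0.1249, 0.0153]
tool_rot: [0.699, 0.715, -0.002, -0.002]
ft_force: [-0.8, -0.9, 0.6]
grip_width: -0.0001
grasp_force: 0.0
```

```bash
python3 -c "
from h import *
st(0); dish('wrist')"
```

```text
t 17.53 p [0.6774 0.1249 0.0153] F [-0.8 -0.9  0.6] w -0.0001 q [0.18 0.76 0.28 1.09 0.   1.73]
turn [ 0.    -0.005  0.002]
wrist [620.5 123.4] [84.5 84.8] ang-plate deg -0.01 plate xy (from edge mid) [65.5 85.9]
```

Call:
{"name": "step_arm", "arguments": {"targets": "-1 -0.003 0 0 0 0 0;-1 -0.006 0 0 0 0 0;-1 -0.009 0 0 0 0 0;-1 -0.009 0 0 0 0 0;-1 -0.009 0 0 0 0 0"}}

```text
clock: 18.0
eef_pos: [0.6729, 0.1249, 0.0153]
tool_rot: [0.699, 0.715, -0.002, -0.002]
ft_force: [-0.3, 0.9, 0.2]
grip_width: -0.0
grasp_force: 0.0
```

```bash
python3 -c "
from h import *
st(0); dish('wrist')"
```

```text
t 18.00 p [0.6729 0.1249 0.0153] F [-0.3  0.9  0.2] w -0.0 q [0.18 0.76 0.26 1.08 0.   1.73]
turn [ 0.    -0.006  0.002]
wrist [616.2 123.5] [84.5 84.7] ang-plate deg 0.12 plate xy (from edge mid) [61.2 86.1]
```

Call:
{"name": "step_arm", "arguments": {"targets": "-1 0.012 0 0 0 0 0;-1 0.03 0 0 0 0 0;-1 0.03 0 0.06 0 0 0;-1 0.03 0 0.14 0 0 0;-1 -0.02 -0.06 0.22 0 0 0;-1 -0.06 -0.14 0.25 0 0 0;-1 -0.06 -0.19 0.25 0 0 0;-1 -0.06 -0.19 0.25 0 0 0;-1 -0.06 -0.19 0.25 0 0 0;-1 -0.06 -0.19 0.25 0 0 0"}}

```text
clock: 18.88
eef_pos: [0.6434, 0.0297, 0.1403]
tool_rot: [0.7, 0.714, -0.001, -0.002]
ft_force: [0.1, 0.4, -0.1]
grip_width: 0.0001
grasp_force: 0.0
```

```bash
python3 -c "
from h import *
st(0); dish('scene'); dish('wrist','pics/w20.png'); i=bot.camera_info('wrist')
im=cv2.imread('pics/w20.png'); g=im.max(2).astype(float)
def W(x,y,z=.012):
    c,s=np.cos(TH),np.sin(TH); return [.557+(x*c-y*s)/1e3,.036+(x*s+y*c)/1e3,z]
# brightness along plate-plane lines (dark dip = outline)
for nm,pts in (('x along y=45',[(x,45) for x in np.arange(-2,122,.5)]),('x along y=125',[(x,125) for x in np.arange(-2,122,.5)]),('y along x=10',[(10,y) for y in np.arange(20,150,.5)]),('y along x=112?',[(109,y) for y in np.arange(20,150,.5)])):
    uv=proj(i,[W(*p) for p in pts]); v=cv2.remap(g.astype(np.float32),uv[:,0].astype(np.float32)[None],uv[:,1].astype(np.float32)[None],cv2.INTER_LINEAR)[0]
    k=np.where((v<90)&(uv[:,1]>0))[0]; print(nm,[pts[j] for j in k][:40])
"
```

```text
t 18.88 p [0.6434 0.0297 0.1403] F [ 0.1  0.4 -0.1] w 0.0001 q [0.05 0.58 0.28 1.27 0.   1.6 ]
turn [-0.001 -0.005  0.003]
scene [579.7 424.6] [84.8 70.6] ang-plate deg 14.52 plate xy (from edge mid) [ 31.7 388. ]
scene [621.9 120.2] [87.4 83.1] ang-plate deg 0.22 plate xy (from edge mid) [66.8 82.6]
scene [502.2 117.9] [90.1 83.6] ang-plate deg -1.13 plate xy (from edge mid) [-52.9  83.1]
wrist [615.3 122.3] [83.3 82.6] ang-plate deg 0.01 plate xy (from edge mid) [60.3 84.9]
wrist [496.9 119.8] [86.3 83. ] ang-plate deg -0.85 plate xy (from edge mid) [-58.1  85.2]
x along y=45 [(np.float64(3.5), 45), (np.float64(4.0), 45), (np.float64(4.5), 45), (np.float64(5.0), 45), (np.float64(5.5), 45), (np.float64(6.0), 45), (np.float64(11.5), 45), (np.float64(12.0), 45), (np.float64(12.5), 45), (np.float64(13.0), 45), (np.float64(113.0), 45), (np.float64(113.5), 45), (np.float64(114.0), 45), (np.float64(114.5), 45), (np.float64(115.0), 45), (np.float64(115.5), 45)]
x along y=125 [(np.float64(5.0), 125), (np.float64(5.5), 125), (np.float64(6.0), 125), (np.float64(6.5), 125), (np.float64(7.0), 1
[... 729 characters left out ...]
 np.float64(49.0)), (10, np.float64(49.5)), (10, np.float64(53.5)), (10, np.float64(54.0)), (10, np.float64(54.5)), (10, np.float64(55.0)), (10, np.float64(55.5)), (10, np.float64(56.0)), (10, np.float64(56.5)), (10, np.float64(57.0)), (10, np.float64(57.5)), (10, np.float64(58.0)), (10, np.float64(58.5)), (10, np.float64(63.5)), (10, np.float64(64.0)), (10, np.float64(64.5)), (10, np.float64(65.0))]
y along x=112? [(109, np.float64(27.0)), (109, np.float64(27.5)), (109, np.float64(28.0)), (109, np.float64(28.5)), (109, np.float64(29.0)), (109, np.float64(136.0)), (109, np.float64(136.5)), (109, np.float64(137.0)), (109, np.float64(137.5)), (109, np.float64(138.0)), (109, np.float64(138.5))]
```

The dish centre is (60.3, 84.9), the outline centre is about (60, 82.8), and the angle error is under 1°. It lies inside with about 6 mm of margin, and the neighbour hasn't moved. Retracting and handing in.

Call:
{"name": "step_arm", "arguments": {"targets": "-1 0 0 0.06 0 0 0;-1 -0.04 -0.06 0.12 0 0 0;-1 -0.1 -0.14 0.16 0 0 0;-1 -0.16 -0.22 0.18 0 0 0;-1 -0.2 -0.28 0.18 0 0 0;-1 -0.2 -0.28 0.18 0 0 0;-1 -0.2 -0.28 0.18 0 0 0;-1 -0.2 -0.28 0.18 0 0 0"}}

```text
clock: 19.65
eef_pos: [0.5432, -0.1099, 0.2301]
tool_rot: [0.7, 0.714, -0.001, -0.002]
ft_force: [-1.0, 0.2, -0.0]
grip_width: -0.0002
grasp_force: 0.0
```

```bash
python3 -c "
from h import *
st(); dish('scene'); print(bot.job_done())"
```

```text
t 19.65 p [ 0.5432 -0.1099  0.2301] F [-1.   0.2 -0. ] w -0.0002 q [-0.2   0.35  0.16  1.38 -0.    1.35]
scene [579.7 424.6] [84.8 70.6] ang-plate deg 14.52 plate xy (from edge mid) [ 31.7 388. ]
scene [621.9 120.2] [87.3 83.2] ang-plate deg 0.13 plate xy (from edge mid) [66.8 82.6]
scene [502.2 118. ] [89.6 84. ] ang-plate deg -0.74 plate xy (from edge mid) [-52.8  83.2]
the job is handed in; nothing more can be done
None
```

The dish was flipped lid down against the plate's open edge without gripping and now lies flat inside the printed square, about 2 mm off centre and within about 1° of square; the neighbour dish has not moved, the robot is clear, and the job was handed in at 19.7 s.

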